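# Restart a tripped plate sealer

### The job

The plate sealer has tripped with its drawer open. First push the drawer fully home; then reset the isolator that has the long one-armed handle by turning the handle anticlockwise (seen from above) all the way back to off, and from there clockwise all the way over to on; last, turn the key on top of the sealer clockwise as far as it goes, hold it there for a moment, and let it spring back. Leave the isolator with the short knob, and the things standing around, as they are.

Things in the scene. Friction and masses are not known exactly. Their poses are not given: they have to be found in the camera images.
- drawer_front (a point): Centre of the outer face of the drawer's flat white front panel (165 wide, 115 high, from 20 to 135 mm above the bench). Axes are those of the sealer: x points into the machine, across the panel (the drawer closes along +x), y to the left along the panel, z up. The sealer behind it is a white housing fixed to the bench, 190 wide, 300 deep, 150 high, its front face 1 mm behind the back of the shut panel (panel 12 thick).
- drawer (a joint): How far the drawer is open, m: 0 fully home (firm stop), 0.12 fully out. Stays where it is left; about 2 N of friction.
- handle_axis (a point): Point on the vertical turning axis of the long one-armed handle, 105 mm above the bench, at mid height of its arm. Axes are those of the isolator's enclosure (fixed to the bench): a grey box 150 x 150 x 70 high whose centre lies 45 mm from the axis along +x; x is the arm's direction in the tripped position, z up.
- handle_end (a point): Middle of the free end of the long black handle's arm, 105 mm from the axis, 105 mm above the bench. The arm is a straight bar 18 wide and 30 high (from 90 to 120 mm above the bench, 20 mm clear above the enclosure) on a round hub of 24 radius whose top is 117 mm above the bench. Only this isolator has a one-sided arm.
- isolator_handle (a joint): Angle of the handle, rad, growing clockwise seen from above: -0.8 off, 0 tripped (half-way, held there only by friction), 0.8 on. An over-centre spring snaps it from anywhere more than about 0.15 rad off half-way to the off or on stop on that side, and holds it there; bringing it over needs at most about 6 N near the arm's end. The arm's direction in the enclosure's axes (handle_axis) is minus this angle, anticlockwise from +x.
- key_head (a point): Centre of the key's flat black head, 186 mm above the bench: a plate 48 wide (its own x), 8 thick (its own y), 40 high (its own z, up), standing on a vertical axis through this point, 85 mm behind the sealer's front face and 48 mm left of its middle, above a round steel collar (44 across, top 158 mm above the bench). The key cannot be pulled out. At rest the head's x is the sealer's x.
- start_key (a joint): Angle of the key, rad, growing clockwise seen from above: 0 rest (run), 1.0 firm stop (start). A spring of 0.05 to 0.17 N m always turns it back to 0.
- spare_top (a point): Top of the other isolator's knob, 120 mm above the bench: a round black knob of 66 diameter with a short centred bar 62 long. Its enclosure is the same as the first (150 x 150 x 70, centre 45 mm from the knob's axis along this point's +x).
- spare_knob (a joint): Angle of the other isolator's knob, rad; it must stay at 0.
- bottle_mid (a point): Middle of a round capped bottle, 66 diameter, 150 high, standing; loose.
- tip_box_mid (a point): Middle of a grey pipette-tip box with clear lid, 118 (x) x 78 (y) x 67 high; loose.
- beaker_mid (a point): Middle of a white ceramic beaker, about 72 diameter, 90 high; loose.
- plates_mid (a point): Middle of a stack of five white microplates, 86 (x) x 128 (y) x 70 high, one loose block.
There are look-alikes about, which are no part of the job. What is shaped like the part that bears handle_axis but orange or yellow is not meant.

How it is judged (in metres and radians):
On the way, in this order (a step that is already met when the one before it is completed fails the run):
1. the drawer is fully home (value of joint drawer below 0.006 m), for 0.2 s.
2. the long handle is turned back to off (value of joint isolator_handle below -0.7 rad), for 0.2 s.
3. the long handle is turned over to on (value of joint isolator_handle above 0.7 rad), for 0.2 s.
4. the key is turned to start and held there (value of joint start_key above 0.8 rad), for 0.2 s.
At the end, for the whole second after the job is handed in: drawer within 6 mm of home, long handle within 0.1 rad of on and at rest, key sprung back to within 0.12 rad of rest (value of joint drawer below 0.006 m and value of joint isolator_handle above 0.7 rad and value of joint start_key below 0.12 rad and velocity of joint isolator_handle below 0.1 rad/s); the robot touches nothing.
It fails at once if the other isolator's knob is turned by more than 0.2 rad (value of joint spare_knob above 0.2 rad or value of joint spare_knob below -0.2 rad).
It fails at once if a thing standing around is shifted by more than 20 mm (distance of any of bottle_mid, tip_box_mid, beaker_mid, plates_mid from where it was at the start of the episode above 0.02 m).
It fails at once if the bottle or the beaker is tipped over (angle between any of bottle_mid, beaker_mid's own z axis and vertical above 0.5 rad).
It fails at once if the key is turned to start while the long handle is not on (value of joint start_key above 0.8 rad and value of joint isolator_handle below 0.5 rad).
It also fails if it takes over 64 s, if anything falls off the work surface, if the arm or the gripper's body presses on something with over 40 N, if the wrist force passes 120 N, or if a joint passes its speed limit or range.

### The arm

A 6-joint arm with a two-finger parallel gripper is mounted at the origin on the work surface. World frame = base frame: x ahead of the robot, y to its left, z up, the work surface at z = 0. Lengths are in m, angles in degrees, forces in N, time in s.
With the tool pointing down it reaches from about 0.4 to 0.825 m from the base axis. Payload 7 kg.
Tool frame: the origin (TCP) lies midway between the tips of the shut fingers; the grasp point (between the pads) lies 19 mm behind it; z points along the fingers, x is the direction in which the jaws open and shut, and the axes are right-handed (so a half turn about z gives the same grasp; the last joint's range is limited). The gripper opens to 88 mm and grips with 3 to 60 N. Pads are 19 mm wide; open, the fingers measure 130 mm over their backs; the gripper's body (78 mm by 193 mm) begins 47 mm behind the grasp point.
Start: joints at [16.507, 20.546, 0.682, 0, -70.136, -16.507], TCP at [0.675, -0, 0.227] pointing down, gripper open.
Joint ranges: [-176.03, 176.03], [-82.01, 121.73], [-58.28, 71.71], [-173.87, 95.51], [-174.79, -0.11], [-173.66, 173.66]. Speed limits (degrees/s): [136.94, 136.94, 172.46, 180, 180, 180].

### API

Orientations are given as [roll, pitch, yaw] about the fixed x, y, z axes, in that order (R = Rz(yaw) Ry(pitch) Rx(roll)).
In Python, from plant import ctrl, vision, nets gives the robot as it stands.
- The arm moves only by the shell command python3 -m jog 'ROWS'. ROWS is text: rows parted by semicolons, each of 7 numbers parted by spaces: the turn, a rotation vector about the tool's x, y, z in units of 0.1 rad (1.0 is 0.1 rad), then the shift along the tool's x, y, z in units of 4 cm (1.0 is 4 cm), then the opening, from -1 (shut) to 1 (fully open). In form: rx ry rz x y z jaw; .... A call has 1 to 8 rows; each row shifts and turns the commanded pose from where the row before left it, along the tool's axes as they then stand; what a row does not reach is not made up. A row lasts 1/8 s, in which the tool goes at most 62.5 mm and 10.7 degrees, less where a joint would pass 70% of its speed; a pose out of reach is approached as far as the arm can. A call with a number of a shift or a turn outside -1 to 1 is refused whole. A call with a gripper value outside its range is refused whole. The fingers move at their own pace and stop on an object; the grip force is fixed at half the most. Time passes only in rows, so rows that do not move let the fingers close. It gives the time, the measured TCP pose, the force and the opening at its end, in the units of the state.
- ctrl.get_obs(): the state, without advancing time (a new reading comes with each control period).
- vision.snapshot(name): name is "scene" or "side" or "wrist"; returns (picture, depth): 400x640x3 uint8, red, green, blue; 400x640 float32, m along the optical axis (not along the pixel's ray), 0 where there is no reading.
- vision.camera_info(name): a dict with "camera_matrix" (3x3 intrinsics, pixels), "camera_from_world" (4x4, takes a point from world to camera coordinates); the wrist camera has in their place "tool_from_camera" (4x4, takes a point from camera to tool coordinates, whose origin is the TCP and whose axes are the tool frame's). Camera axes: x right, y down, z forward; pixel columns grow to the right and rows downward; lengths in m; the calibration is good to about 2 mm. A picture is of the moment at which its call begins: read the wrist's pose just before it. camera_info takes no time and is no camera call.
- ctrl.close_job(): hands the job in, once; it reports no verdict.
Trained networks look in the newest picture that a camera, given by its name, has taken for a name from the list of things; names that differ only in an ending like _2 or _b are one class to them, and where a whole thing is asked for, a point or a joint stands for the part that bears it (a point fixed in the world has none). Each returns a list of dicts, best first, with "score" (0 to 1); they miss things now and then, are a little off and sometimes report something else, mostly with a low value. They report only what shows in the picture. A call takes as long as a camera call. They do not tell look-alikes from the thing itself.
- nets.boxes_of(target, camera): "location" ([x, y, z] in m, in world coordinates, good to about 4 mm: the middle of the surface that is visible of it).
The state is a dict: "clock": time; "joint_pos": joint angles; "qvel": joint speeds; "tau": joint torques, N m; "tool_pos": TCP position; "orientation": TCP orientation; "force": force on the tool from outside, world axes, zero at the start; "moment": the same for the moment, N m; "opening": finger opening in m.
Only numpy, scipy, OpenCV 4.12 (cv2) and the standard library are available. Lean on these libraries where they do the work, as an engineer would, in place of code of your own. Each camera call takes 0.05 s, during which the arm holds its last target.

## Working session

There is one attempt and no reset: what is moved stays moved. The work goes in short steps, Python scripts to look and compute and a shell command to move; the robot and the scene stay as the last step left them, time stands still between calls to the robot, and variables do not carry over. Pictures are saved under pics/ and viewed, and the job is handed in when it is done.

```bash
ls; mkdir -p pics; python3 - <<'E'
from plant import ctrl, vision, nets
import cv2
print(ctrl.get_obs())
for n in ("scene","side"):
    p,d=vision.snapshot(n); cv2.imwrite(f"pics/{n}0.png",p[:,:,::-1])
    import numpy as np; np.savez(f"{n}0.npz",p=p,d=d)
    print(vision.camera_info(n))
E
```

```text
pics
{'clock': 0.0, 'joint_pos': array([ 1.65077992e+01,  2.05916025e+01,  6.32553208e-01, -1.92483236e-02,
       -7.01360262e+01, -1.65078877e+01]), 'qvel': array([-0.04464451,  0.03868455,  0.03433656,  0.03932659,  0.00920746,
        0.00407169]), 'tau': array([-8.00930356e-04, -5.82726967e+01,  2.93058443e+01,  6.99745238e+00,
        6.93249181e-03, -2.06530804e-04]), 'tool_pos': array([ 6.74500138e-01, -2.51602543e-05,  2.25614274e-01]), 'orientation': array([-1.79990331e+02, -9.62983713e-02,  1.79993348e+02]), 'force': array([-0.04730654,  0.81102721, -0.09045049]), 'moment': array([-0.04813618, -0.05629931,  0.02790077]), 'opening': 0.08726667219402814}
{'camera_matrix': array([[483.45302324,   0.        , 316.14820969],
       [  0.        , 483.45302324, 202.21496588],
       [  0.        ,   0.        ,   1.        ]]), 'camera_from_world': array([[ 0.28815783,  0.9575626 ,  0.00623946, -0.2548792 ],
       [ 0.55521498, -0.16176409, -0.81582394, -0.13613239],
       [-0.78019317,  0.2385503 , -0.57826669,  1.9246151 ],
       [ 0.        ,  0.        ,  0.        ,  1.        ]])}
{'camera_matrix': array([[471.19177938,   0.        , 321.94039625],
       [  0.        , 471.19177938, 191.88388541],
       [  0.        ,   0.        ,   1.        ]]), 'camera_from_world': array([[ 0.94817123, -0.31756284,  0.0111879 , -0.42220656],
       [-0.19356286, -0.6051412 , -0.77222895,  0.25034674],
       [ 0.25200147,  0.73003971, -0.63524584,  1.27915352],
       [ 0.        ,  0.        ,  0.        ,  1.        ]])}
```

View pics/scene0.png

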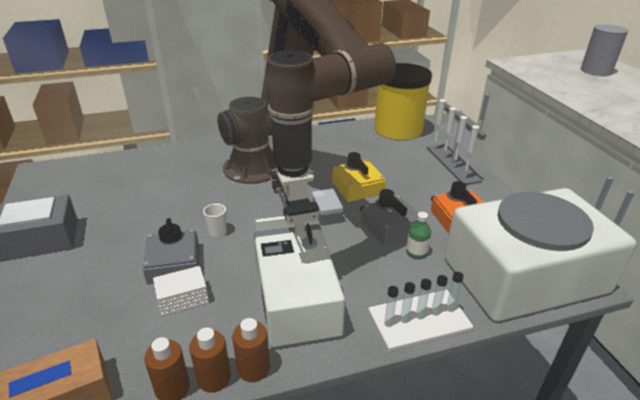

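View pics/side0.png

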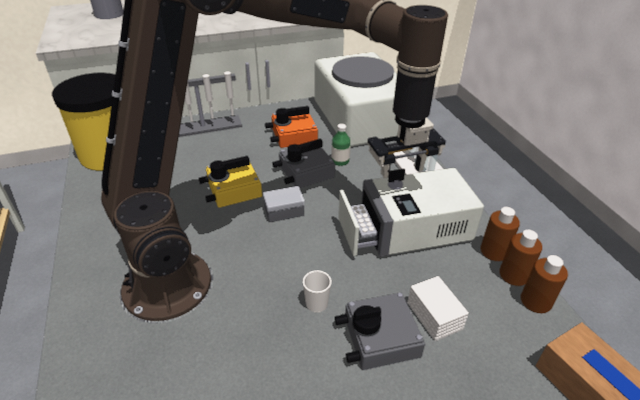

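```bash
python3 - <<'E'
from plant import ctrl, vision, nets
import numpy as np
for t in ("drawer_front","handle_axis","handle_end","key_head","spare_top","bottle_mid","tip_box_mid","beaker_mid","plates_mid"):
  for c in ("scene","side"):
    print(t,c,[(np.round(r["location"],3).tolist(),round(r["score"],2)) for r in nets.boxes_of(t,c)][:4])
print(ctrl.get_obs()["clock"])
E
```

```text
drawer_front scene [([0.525, -0.032, 0.116], 0.63)]
drawer_front side [([0.526, -0.03, 0.081], 0.73)]
handle_axis scene [([0.538, 0.345, 0.069], 0.86), ([0.523, 0.583, 0.071], 0.79), ([0.291, 0.339, 0.067], 0.57)]
handle_axis side [([0.239, 0.306, 0.069], 0.79), ([0.496, 0.336, 0.072], 0.76), ([0.517, 0.578, 0.067], 0.76)]
handle_end scene [([0.493, 0.37, 0.112], 0.89), ([0.228, 0.345, 0.114], 0.73), ([0.512, 0.609, 0.111], 0.65)]
handle_end side [([0.511, 0.604, 0.109], 0.9), ([0.485, 0.367, 0.11], 0.85), ([0.223, 0.345, 0.11], 0.61)]
key_head scene [([0.508, -0.331, 0.068], 0.6)]
key_head side [([0.679, 0.033, 0.193], 0.73)]
spare_top scene [([0.509, -0.335, 0.07], 0.91)]
spare_top side [([0.469, -0.359, 0.073], 0.82), ([0.629, -0.335, 0.072], 0.33)]
bottle_mid scene [([0.667, 0.383, 0.074], 0.97)]
bottle_mid side [([0.634, 0.377, 0.077], 0.57)]
tip_box_mid scene [([0.427, 0.183, 0.066], 0.82)]
tip_box_mid side [([0.373, 0.152, 0.064], 0.72)]
beaker_mid scene [([0.39, -0.185, 0.059], 0.93), ([0.508, -0.334, 0.071], 0.7)]
beaker_mid side [([0.365, -0.19, 0.065], 0.82), ([0.375, 0.154, 0.069], 0.65)]
plates_mid scene [([0.677, -0.316, 0.072], 0.86), ([0.51, -0.33, 0.066], 0.68), ([0.692, 0.033, 0.192], 0.36)]
plates_mid side [([0.628, -0.338, 0.072], 0.59), ([0.368, -0.188, 0.063], 0.55)]
1.0
```

Candidates for the long one-armed handle (scene pixels): dark grey isolator (385,215), yellow look-alike (358,178), orange look-alike (460,205), and the short-knob spare (172,255). I choose the grey one with the one-sided arm at (385,215) scene / (305,160) side, and check it in a close crop and by depth.

```bash
cat > h.py <<'E'
import numpy as np, cv2
from plant import ctrl, vision, nets
def cloud(n,p,d):
    i=vision.camera_info(n); K=i["camera_matrix"]; T=np.linalg.inv(i["camera_from_world"])
    v,u=np.mgrid[0:400,0:640]; 
    P=np.stack([(u-K[0,2])/K[0,0]*d,(v-K[1,2])/K[1,1]*d,d,np.ones_like(d)],-1)@T.T
    P=P[...,:3]; P[d<=0]=np.nan
    return P
def pix(n,X):
    i=vision.camera_info(n); c=i["camera_from_world"]@np.r_[X,1]; q=i["camera_matrix"]@c[:3]; return q[:2]/q[2]
E
python3 - <<'E'
from h import *
out=[]
for n,(a,b,c,d_) in (("scene",(340,180,140,80)),("side",(250,120,120,80))):
    z=np.load(n+"0.npz"); p=z["p"]; P=cloud(n,p,z["d"])
    out.append(cv2.resize(p[b:b+d_,a:a+c,::-1],(600,290),interpolation=cv2.INTER_CUBIC))
    for nm,(x0,x1,y0,y1,zs) in {"grey iso":(.38,.62,.26,.46,[(.066,.074),(.112,.124)]),"sealer":(.45,.95,-.2,.15,[(.13,.139),(.145,.154),(.185,.21)])}.items():
        for lo,hi in zs:
            m=(P[...,0]>x0)&(P[...,0]<x1)&(P[...,1]>y0)&(P[...,1]<y1)&(P[...,2]>lo)&(P[...,2]<hi)
            if m.sum()<5: print(n,nm,lo,m.sum());continue
            Q=P[m][:,:2].astype(np.float32); r=cv2.minAreaRect(Q)
            print(n,nm,lo,m.sum(),"mean",np.round(Q.mean(0),3),"rect",np.round(r[0],3),np.round(r[1],3),round(r[2],1),"z",round(float(np.median(P[m][:,2])),4))
    np.save(n+"P.npy",P)
cv2.imwrite("pics/crop0.png",np.vstack(out))
E
```

```text
scene grey iso 0.066 831 mean [0.525 0.362] rect [0.508 0.371] [0.155 0.145] 7.4 z 0.0698
scene grey iso 0.112 210 mean [0.503 0.371] rect [0.505 0.378] [0.131 0.047] 18.1 z 0.118
scene sealer 0.13 510 mean [ 0.831 -0.085] rect [ 0.73  -0.096] [0.417 0.269] 9.1 z 0.1325
scene sealer 0.145 5435 mean [ 0.766 -0.021] rect [ 0.768 -0.047] [0.25  0.363] 84.8 z 0.1497
scene sealer 0.185 66 mean [0.689 0.039] rect [0.684 0.04 ] [0.008 0.047] 85.2 z 0.2018
side grey iso 0.066 596 mean [0.514 0.346] rect [0.516 0.352] [0.142 0.191] 80.6 z 0.0703
side grey iso 0.112 197 mean [0.496 0.367] rect [0.531 0.364] [0.177 0.049] 0.9 z 0.1177
side sealer 0.13 635 mean [ 0.702 -0.085] rect [ 0.737 -0.052] [0.187 0.485] 72.8 z 0.1338
side sealer 0.145 4054 mean [ 0.739 -0.027] rect [ 0.764 -0.05 ] [0.258 0.353] 85.7 z 0.1503
side sealer 0.185 107 mean [0.68  0.037] rect [0.681 0.037] [0.012 0.049] 88.2 z 0.1987
```

View pics/crop0.png

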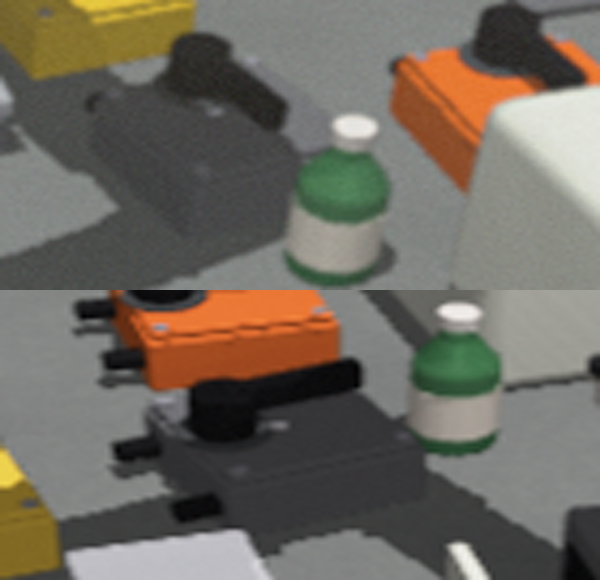

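```bash
python3 - <<'E'
from h import *
im=np.full((600,800,3),255,np.uint8)
# topdown map 0.2..1.0 x 1mm? 
def draw(P,p,x0,y0,s,im,zmin):
    m=np.isfinite(P).all(-1)&(P[...,2]>zmin)&(P[...,2]<.22)
    Q=P[m];C=p[m]; o=np.argsort(Q[:,2])
    for q,c in zip(Q[o],C[o]):
        u=int((q[0]-x0)*s); v=int(600-(q[1]-y0)*s)
        if 0<=u<im.shape[1]-2 and 0<=v<598: im[v:v+3,u:u+3]=c[::-1]
A=[]
for n in("scene","side"):
    z=np.load(n+"0.npz");P=np.load(n+"P.npy");
    a=np.full((600,400,3),255,np.uint8);draw(P,z["p"],.37,.2,1700,a,.03);A.append(a)
cv2.imwrite("pics/top_iso.png",np.hstack(A))
A=[]
for n in("scene","side"):
    z=np.load(n+"0.npz");P=np.load(n+"P.npy");
    a=np.full((600,400,3),255,np.uint8);draw(P,z["p"],.5,-.25,1000,a,.03);A.append(a)
cv2.imwrite("pics/top_seal.png",np.hstack(A))
# bottle
for n in("scene","side"):
    P=np.load(n+"P.npy")
    m=(P[...,0]>.58)&(P[...,0]<.72)&(P[...,1]>.31)&(P[...,1]<.45)&(P[...,2]>.03)
    t=m&(P[...,2]>.145)
    print(n,m.sum(),"cap",np.round(P[t].mean(0),3) if t.sum() else None, np.round(P[m][:,:2].min(0),3),np.round(P[m][:,:2].max(0),3))
E
```

```text
scene 986 cap [0.65  0.398 0.149] [0.58 0.31] [0.686 0.433]
side 543 cap [0.646 0.395 0.15 ] [0.58  0.311] [0.678 0.416]
```

View pics/top_iso.png

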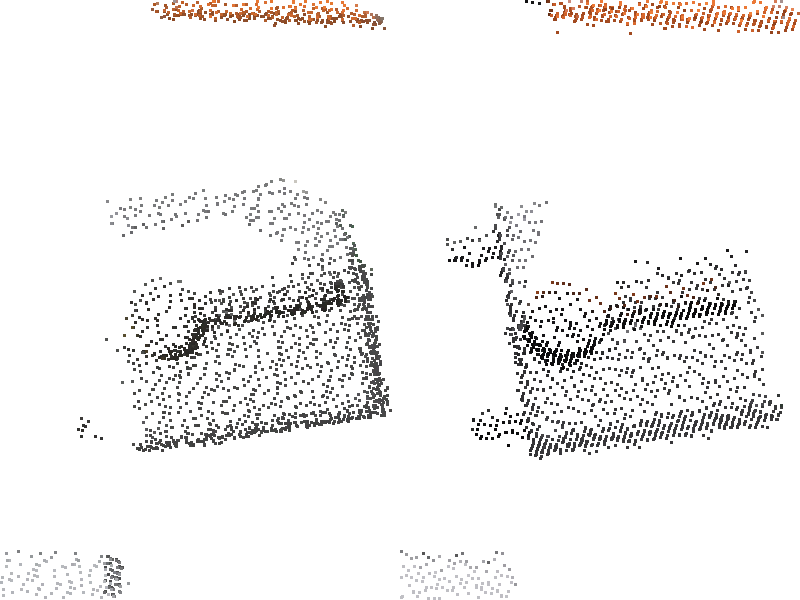

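View pics/top_seal.png

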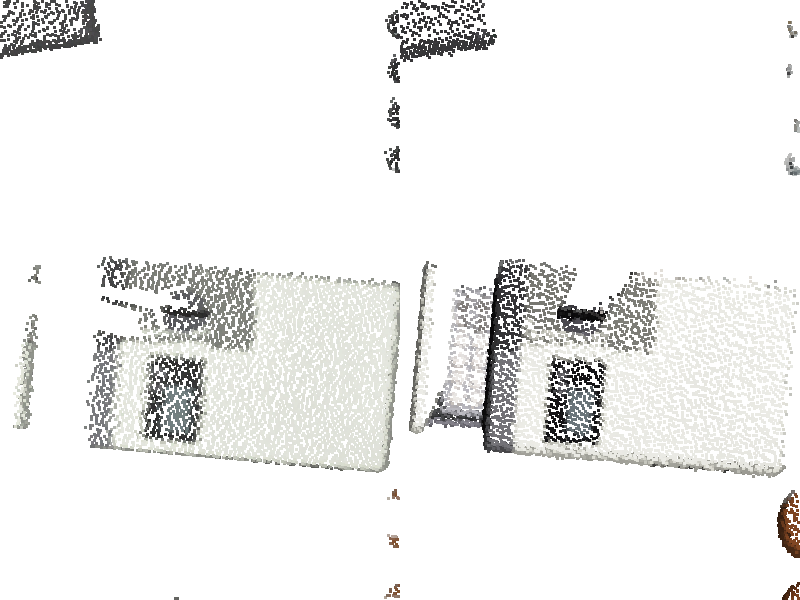

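Both views agree: the grey isolator at scene (385,215) has the one-sided black arm pointing at the green-labelled bottle; orange and yellow ones are look-alikes. Sealer yaw ≈ −4.4°, front middle ≈ (0.594, −0.006), panel ≈ 62 mm open. Rotate the tool 1.5 rad so the long gripper body lies along the panel, rising as it turns.

```bash
python3 -c "
from plant import vision; print(vision.camera_info('wrist')['tool_from_camera'].round(3))"
python3 -m jog '0 0 -1 0 0 -0.2 -1;0 0 -1 0 0 -0.2 -1;0 0 -1 0 0 -0.2 -1;0 0 -1 0 0 -0.2 -1;0 0 -1 0 0 -0.2 -1;0 0 -1 0 0 0 -1;0 0 -1 0 0 0 -1;0 0 -1 0 0 0 -1'
python3 -m jog '0 0 -1 0 0 0 -1;0 0 -1 0 0 0 -1;0 0 -1 0 0 0 -1;0 0 -1 0 0 0 -1;0 0 -1 0 0 0 -1;0 0 -1 0 0 0 -1;0 0 -1 0 0 0 -1;0 0 0 0 0 0 -1'
python3 -c "
from plant import ctrl; o=ctrl.get_obs(); print(o)"
```

```text
[[ 1.     0.001  0.001  0.001]
 [-0.001  0.962  0.272 -0.073]
 [-0.001 -0.272  0.962 -0.158]
 [ 0.     0.     0.     1.   ]]
clock: 2.0
tool_pos: [0.6749, -0.0, 0.2666]
orientation: [-180.0, 0.0, -134.0]
force: [-0.5, 0.0, 0.2]
opening: 0.0131
clock: 3.0
tool_pos: [0.675, -0.0, 0.2666]
orientation: [-180.0, -0.0, -94.1]
force: [-0.8, -0.8, 0.7]
opening: 0.0
{'clock': 3.0, 'joint_pos': array([ 1.65076387e+01,  1.93971124e+01,  4.18283964e+00,  6.06478537e-04,
       -7.47855411e+01,  6.93972321e+01]), 'qvel': array([ 0.07409097,  0.00926512,  0.08092589,  0.01667778, -0.04173143,
       -3.07168724]), 'tau': array([ 2.09240767e-02, -5.75211525e+01,  3.01664078e+01,  7.08944857e+00,
        8.60414514e-02,  8.58142767e-01]), 'tool_pos': array([ 6.74977983e-01, -1.40548951e-05,  2.66551435e-01]), 'orientation': array([-1.79999620e+02, -4.82312872e-04, -9.40949701e+01]), 'force': array([-0.76207543, -0.75729688,  0.71718849]), 'moment': array([-0.08779005, -0.02367542, -0.0333358 ]), 'opening': 1.4134583182004706e-05}
```

```bash

python3 -m jog '0 0 0 0.04 0.7 0 -1;0 0 0 0.04 0.8 0 -1;0 0 0 0.05 0.8 0 -1;0 0 0 0.05 0.8 0 -1;0 0 0 0.05 0.8 0 -1;0 0 0 0.05 0.84 0 -1;0 0 0 0 0 0 -1'
python3 -m jog '0 0 0 0 0 0.6 -1;0 0 0 0 0 0.8 -1;0 0 0 0 0 0.8 -1;0 0 0 0 0 0.8 -1;0 0 0 0 0 0.6 -1;0 0 0 0 0 0.32 -1;0 0 0 0 0 0 -1'
python3 - <<'E'
from h import *
p,d=vision.snapshot("side"); cv2.imwrite("pics/s1.png",cv2.resize(p[120:300,300:500,::-1],(800,720))[:600])
E
```

```text
clock: 3.88
tool_pos: [0.4835, 0.0021, 0.2675]
orientation: [-179.9, 0.1, -94.2]
force: [-0.1, 0.4, 0.2]
opening: 0.0005
clock: 4.75
tool_pos: [0.4851, 0.0021, 0.1092]
orientation: [179.9, -0.0, -94.1]
force: [0.1, 0.7, 0.2]
opening: 0.0007
```

View pics/s1.png

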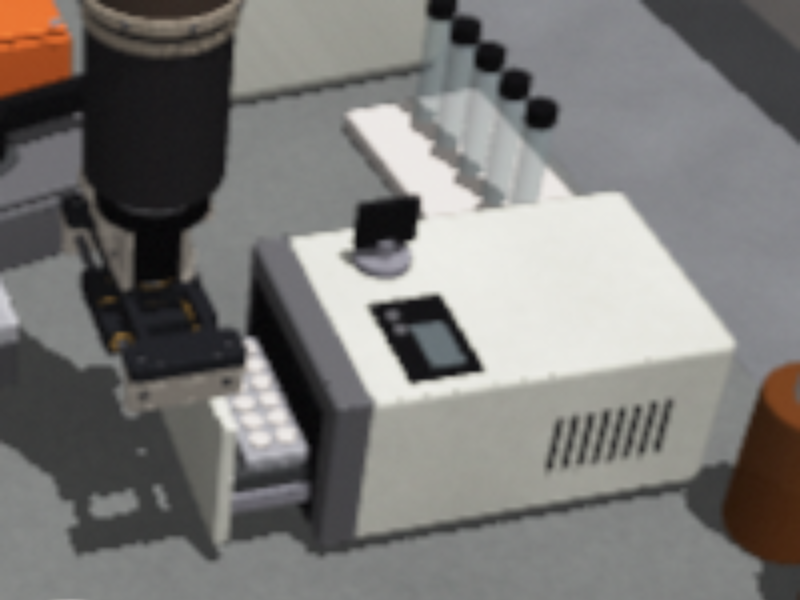

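The shut fingers stand in front of the panel (around 170,400 in the crop). Push along −tool y.

```bash

python3 -m jog '0 0 0 0 -0.4 0 -1;0 0 0 0 -0.4 0 -1;0 0 0 0 -0.4 0 -1;0 0 0 0 -0.4 0 -1;0 0 0 0 -0.3 0 -1;0 0 0 0 0 0 -1'
```

```text
clock: 5.55
tool_pos: [0.5622, -0.0031, 0.1095]
orientation: [-180.0, 0.0, -94.1]
force: [-0.9, 1.1, -0.5]
opening: 0.0004
```

```bash

python3 -m jog '0 0 0 0 -0.1 0 -1;0 0 0 0 -0.05 0 -1;0 0 0 0 -0.05 0 -1;0 0 0 0 0 0 -1'
```

```text
clock: 6.05
tool_pos: [0.5683, -0.0037, 0.1096]
orientation: [180.0, -0.0, -94.1]
force: [-2.5, 0.0, 0.2]
opening: 0.0005
```

```bash

python3 -m jog '0 0 0 0 -0.05 0 -1;0 0 0 0 -0.05 0 -1;0 0 0 0 0 0 -1'
python3 -m jog '0 0 0 0 -0.05 0 -1;0 0 0 0 -0.05 0 -1;0 0 0 0 0 0 -1'
```

```text
clock: 6.42
tool_pos: [0.5685, -0.0038, 0.1096]
orientation: [179.6, -0.0, -94.1]
force: [-19.9, 8.2, 13.8]
opening: 0.0008
clock: 6.8
tool_pos: [0.5685, -0.004, 0.1095]
orientation: [179.2, -0.1, -94.1]
force: [-34.8, 14.2, 26.6]
opening: 0.0005
```

```bash

python3 -m jog '0 0 0 0 0.3 0 -1;0 0 0 0 0.5 0 -1;0 0 0 0 0.5 0 -1;0 0 0 0 0 0 -1'
python3 - <<'E'
from h import *
p,d=vision.snapshot("side"); cv2.imwrite("pics/s2.png",cv2.resize(p[120:300,300:500,::-1],(800,720))[:600])
P=cloud("side",p,d)
m=(P[...,2]>.08)&(P[...,2]<.14)&(P[...,0]>.5)&(P[...,0]<.62)&(P[...,1]>-.12)&(P[...,1]<-.03)
Q=P[m]; print(m.sum())
for y in np.arange(-.11,-.04,.01):
    q=Q[abs(Q[:,1]-y)<.005]
    if len(q): print(round(y,3),len(q),q[:,0].min().round(4),q[:,0].max().round(4))
E
```

```text
clock: 7.3
tool_pos: [0.5249, -0.0005, 0.1104]
orientation: [-179.9, 0.0, -94.0]
force: [1.4, 0.2, 0.0]
opening: 0.0004
436
-0.1 157 0.5825 0.6197
-0.09 57 0.5725 0.6124
-0.08 87 0.5715 0.5874
-0.07 35 0.5724 0.5868
-0.06 39 0.5727 0.5891
-0.05 30 0.5743 0.5895
-0.04 21 0.5751 0.5895
```

View pics/s2.png

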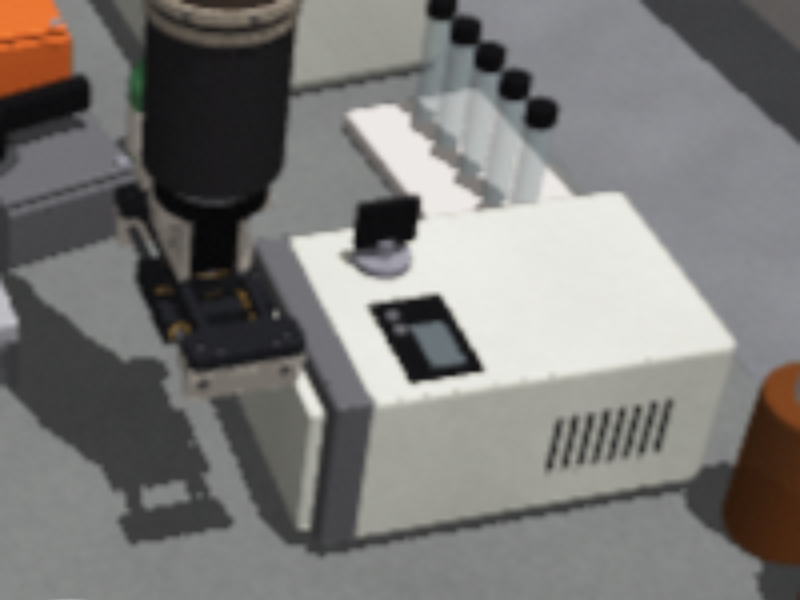

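```bash

python3 -m jog '0 0 0 0 0 -0.6 -1;0 0 0 0 0 -0.8 -1;0 0 0 0 0 -0.8 -1;0 0 0 0 0 -0.8 -1;0 0 0 0 0 -0.4 -1;0 0 0 0 0 0 -1;0 0 0 0 0 0 -1'
cat >> h.py <<'E'
from scipy.spatial.transform import Rotation as Ro
def wcloud():
    o=ctrl.get_obs(); p,d=vision.snapshot("wrist"); i=vision.camera_info("wrist")
    T=np.eye(4);T[:3,:3]=Ro.from_euler("xyz",o["orientation"],degrees=True).as_matrix();T[:3,3]=o["tool_pos"]
    T=T@i["tool_from_camera"];K=i["camera_matrix"]
    v,u=np.mgrid[0:400,0:640]
    P=(np.stack([(u-K[0,2])/K[0,0]*d,(v-K[1,2])/K[1,1]*d,d,np.ones_like(d)],-1)@T.T)[...,:3]
    P[d<=0]=np.nan
    return p,d,P
E
python3 - <<'E'
from h import *
p,d,P=wcloud(); cv2.imwrite("pics/w1.png",p[:,:,::-1]); np.savez("w1.npz",p=p,d=d,P=P)
p,d=vision.snapshot("side"); np.savez("side2.npz",p=p,d=d); cv2.imwrite("pics/s3.png",cv2.resize(p[120:300,300:500,::-1],(800,720))[:600])
P2=cloud("side",p,d)
ax=np.array([np.cos(np.radians(-4.4)),np.sin(np.radians(-4.4))]); ay=np.array([-ax[1],ax[0]])
for nm,Pc in (("wrist",P),("side",P2)):
    q=Pc[np.isfinite(Pc).all(-1)]; r=q[:,:2]-np.array([.594,-.006]); X=r@ax;Y=r@ay
    for z0,z1 in ((.03,.125),(.128,.14),(.144,.156)):
        m=(abs(X)<.05)&(abs(Y)<.11)&(q[:,2]>z0)&(q[:,2]<z1)
        h,e=np.histogram(X[m],bins=np.arange(-.03,.02,.002)); print(nm,z0,dict(zip((e[:-1]*1000).round(),h)))
E
```

```text
clock: 8.22
tool_pos: [0.5245, -0.0007, 0.2443]
orientation: [179.9, -0.0, -94.1]
force: [0.0, -0.1, -1.2]
opening: 0.0006
wrist 0.03 {np.float64(-30.0): np.int64(0), np.float64(-28.0): np.int64(0), np.float64(-26.0): np.int64(0), np.float64(-24.0): np.int64(0), np.float64(-22.0): np.int64(0), np.float64(-20.0): np.int64(0), np.float64(-18.0): np.int64(0), np.float64(-16.0): np.int64(0), np.float64(-14.0): np.int64(0), np.float64(-12.0): np.int64(0), np.float64(-10.0): np.int64(0), np.float64(-8.0): np.int64(0), np.float64(-6.0): np.int64(2), np.float64(-4.0): np.int64(0), np.float64(-2.0): np.int64(0), np.float64(0.0): np.int64(0), np.float64(2.0): np.int64(0), np.float64(4.0): np.int64(0), np.float64(6.0): np.int64(0), np.float64(8.0): np.int64(0), np.float64(10.0): np.int64(0), np.float64(12.0): np.int64(0), np.float64(14.0): np.int64(0), np.float64(16.0): np.int64(0)}
wrist 0.128 {np.float64(-30.0): np.int64(0), np.float64(-28.0): np.int64(0), np.float64(-26.0): np.int64(0), np.float64(-24.0): np.int64(0), np.float64(-22.0): np.int64(0), np.float64(-20.0): np.int64(0), np.float64
[... 2970 characters left out ...]
0), np.float64(-26.0): np.int64(0), np.float64(-24.0): np.int64(0), np.float64(-22.0): np.int64(0), np.float64(-20.0): np.int64(0), np.float64(-18.0): np.int64(0), np.float64(-16.0): np.int64(0), np.float64(-14.0): np.int64(0), np.float64(-12.0): np.int64(0), np.float64(-10.0): np.int64(0), np.float64(-8.0): np.int64(0), np.float64(-6.0): np.int64(0), np.float64(-4.0): np.int64(18), np.float64(-2.0): np.int64(46), np.float64(0.0): np.int64(42), np.float64(2.0): np.int64(27), np.float64(4.0): np.int64(26), np.float64(6.0): np.int64(36), np.float64(8.0): np.int64(35), np.float64(10.0): np.int64(30), np.float64(12.0): np.int64(29), np.float64(14.0): np.int64(36), np.float64(16.0): np.int64(31)}
```

View pics/w1.png

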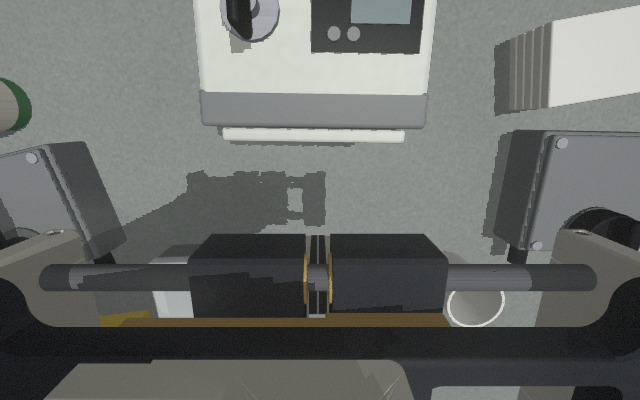

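View pics/s3.png

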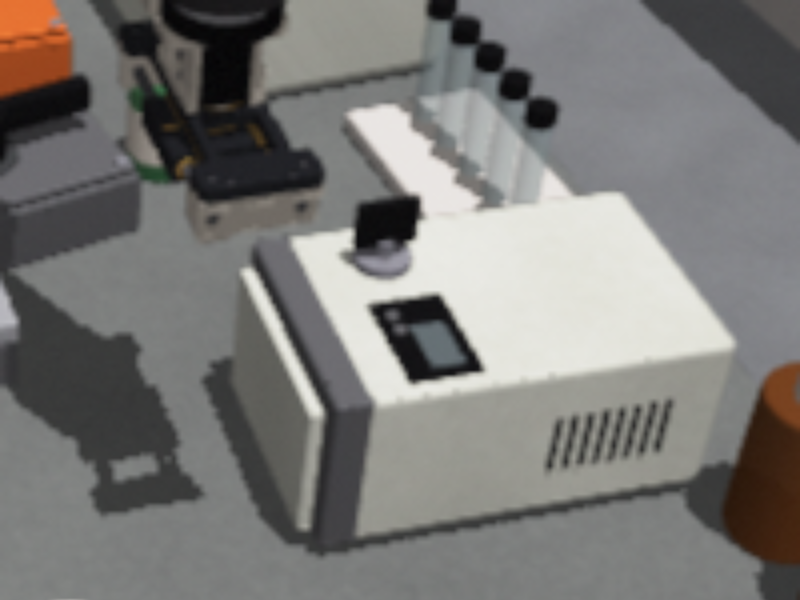

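Drawer is home (face-to-housing-front 12.5–13 mm in both depth views = panel 12 + 1 gap). Now travel high to beside the long arm.

```bash

python3 -m jog '0 0 0 -0.7 0 0 -1;0 0 0 -1 0 0 -1;0 0 0 -1 0 0 -1;0 0 0 -1 0 0 -1;0 0 0 -1 0 0 -1;0 0 0 -1 0 0 -1;0 0 0 -1 -0.1 0 -1;0 0 0 -1 -0.1 0 -1'
python3 -m jog '0 0 0 -0.73 -0.05 0 -1;0 0 0 0 0 0 -1;0 0 0 0 0 0 -1'
python3 - <<'E'
from h import *
p,d,P=wcloud(); cv2.imwrite("pics/w2.png",p[:,:,::-1])
m=(P[...,2]>.112)&(P[...,2]<.125)&(P[...,0]>.42)&(P[...,0]<.6)&(P[...,1]>.32)&(P[...,1]<.43)
q=P[m]; print(m.sum(), ctrl.get_obs()["joint_pos"].round(1))
if len(q):
  r=cv2.minAreaRect(q[:,:2].astype(np.float32)); print(r, q[:,:2].min(0),q[:,:2].max(0))
  for x in np.arange(.44,.59,.01):
    s=q[abs(q[:,0]-x)<.005]
    if len(s): print(round(x,3),len(s),s[:,1].min().round(4),s[:,1].max().round(4))
E
```

```text
clock: 9.32
tool_pos: [0.5545, 0.3073, 0.2446]
orientation: [179.9, -0.1, -94.0]
force: [0.3, -0.6, -1.1]
opening: 0.0001
clock: 9.7
tool_pos: [0.5584, 0.3346, 0.2447]
orientation: [179.9, -0.1, -94.0]
force: [-0.0, 0.9, 0.5]
opening: 0.0001
827 [ 48.   17.7  -0.9  -0.  -71.4  37.9]
((0.5430309176445007, 0.37866732478141785), (0.05184289813041687, 0.018037475645542145), 9.712495803833008) [0.51895301 0.365694  ] [0.56901829 0.39063197]
0.52 71 0.3657 0.3839
0.53 163 0.367 0.3862
0.54 167 0.3685 0.3878
0.55 175 0.3702 0.3892
0.56 176 0.3721 0.3906
0.57 75 0.3734 0.3899
```

View pics/w2.png

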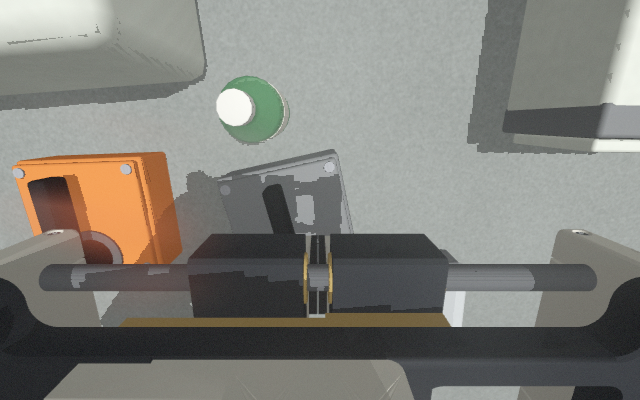

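```bash

python3 -m jog '0 0 0 0 0 0.6 -1;0 0 0 0 0 0.8 -1;0 0 0 0 0 0.8 -1;0 0 0 0 0 0.8 -1;0 0 0 0 0 0.6 -1;0 0 0 0 0 0 -1;0 0 0 0 0 0 -1'
python3 -m jog '0 0 0 -0.3 0 0 -1;0 0 0 -0.3 0 0 -1;0 0 0 -0.3 0 0 -1;0 0 0 -0.3 0 0 -1;0 0 0 -0.3 0 0 -1;0 0 0 0 0 0 -1'
python3 - <<'E'
from h import *
for n in("scene","side"):
  p,d=vision.snapshot(n); (x,y)=pix(n,np.array([.5,.38,.1])).astype(int); cv2.imwrite(f"pics/{n}4.png",cv2.resize(p[y-50:y+50,x-80:x+80,::-1],(800,500)))
E
```

```text
clock: 10.62
tool_pos: [0.5595, 0.335, 0.1031]
orientation: [-179.9, 0.0, -94.1]
force: [-0.0, -0.3, 0.1]
opening: 0.0006
clock: 11.38
tool_pos: [0.563, 0.3959, 0.1014]
orientation: [180.0, -0.0, -94.0]
force: [-0.4, 0.0, -0.1]
opening: 0.0002
```

View pics/side4.png

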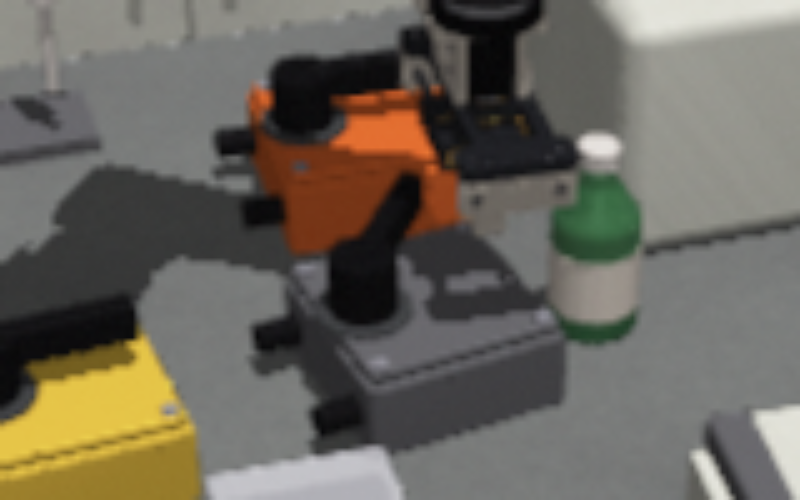

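View pics/scene4.png

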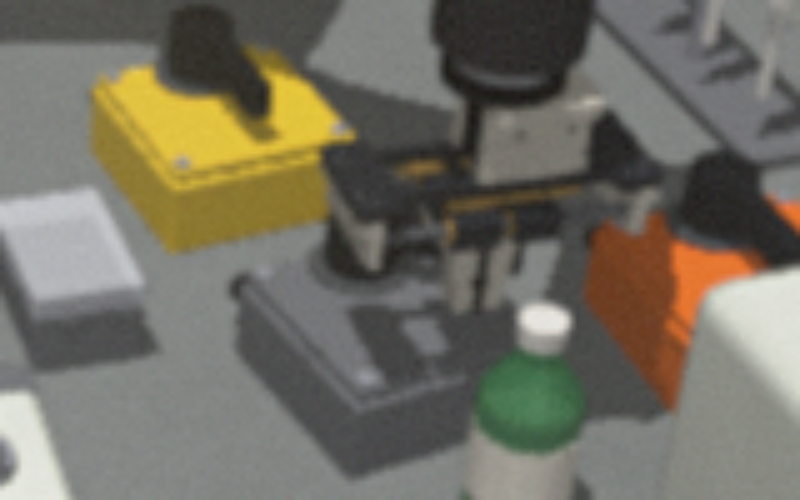

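The arm has snapped to off: tip at (405,190) in the side crop, pointing away from the fingers. Measure its angle once I've lifted over to the far side.

```bash

python3 -m jog '0 0 0 0 0 -0.7 -1;0 0 0 0 0 -0.8 -1;0 0 0 0 0 -0.5 -1;0 0 0 0 0 0 -1'
python3 -m jog '0 0 0 -0.4 0.6 0 -1;0 0 0 -0.4 0.6 0 -1;0 0 0 -0.4 0.65 0 -1;0 0 0 -0.38 0.65 0 -1;0 0 0 0 0 0 -1;0 0 0 0 0 0 -1'
python3 - <<'E'
from h import *
for n in("side",):
  p,d=vision.snapshot(n); (x,y)=pix(n,np.array([.5,.38,.1])).astype(int); 
  P=cloud(n,p,d); ax=np.array([.466,.366])
  r=P[...,:2]-ax; R=np.hypot(r[...,0],r[...,1]); m=(P[...,2]>.105)&(P[...,2]<.125)&(R>.035)&(R<.115)&(p.sum(-1)<150)
  q=r[m]; print(m.sum(), np.degrees(np.median(np.arctan2(q[:,1],q[:,0]))), R[m].max())
  print(ctrl.get_obs()["joint_pos"].round(1))
  a=p.copy()
  for th in (9.7,55.5): cv2.circle(a,tuple(pix(n,np.array([.466+.105*np.cos(np.radians(th)),.366+.105*np.sin(np.radians(th)),.12])).astype(int)),1,(255,0,0),-1)
  cv2.imwrite(f"pics/{n}5.png",cv2.resize(a[y-50:y+50,x-80:x+80,::-1],(800,500)))
E
```

```text
clock: 11.98
tool_pos: [0.5638, 0.3951, 0.184]
orientation: [-179.9, 0.2, -94.1]
force: [0.5, -0.1, -0.6]
opening: 0.0003
clock: 12.72
tool_pos: [0.4677, 0.4645, 0.1811]
orientation: [180.0, -0.1, -94.1]
force: [-0.2, -0.5, 0.5]
opening: 0.0005
66 49.980353614571435 0.0993838436209288
[ 61.7  20.8  -5.   -0.  -64.2  24.2]
```

View pics/side5.png

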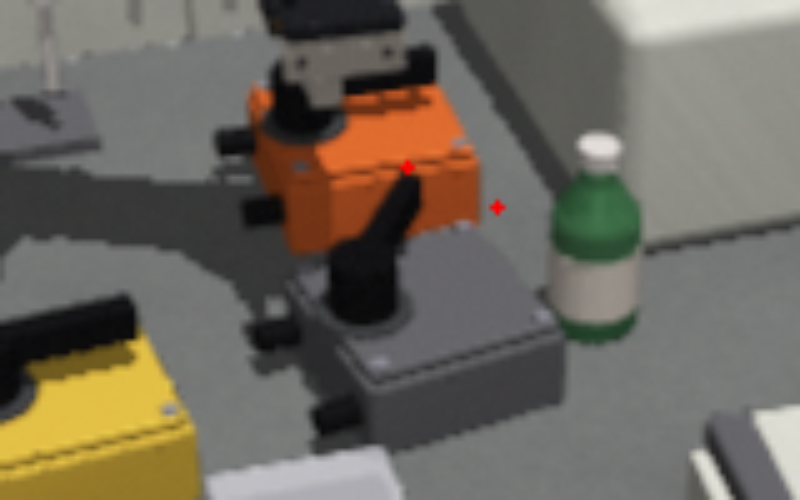

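The arm tip sits at the predicted off mark (407,168 in the crop). Descend on the far side and sweep it clockwise.

```bash

python3 -m jog '0 0 0 0 0 0.6 -1;0 0 0 0 0 0.7 -1;0 0 0 0 0 0.6 -1;0 0 0 0 0 0.1 -1;0 0 0 0 0 0 -1;0 0 0 0 0 0 -1'
python3 -m jog '0 0 0 0.29 -0.5 0 -1;0 0 0 0.11 -0.4 0 -1;0 0 0 0.17 -0.35 0 -1;0 0 0 0.24 -0.31 0 -1;0 0 0 0.28 -0.27 0 -1'
python3 -m jog '0 0 0 0.33 -0.22 0 -1;0 0 0 0.36 -0.16 0 -1;0 0 0 0.38 -0.09 0 -1;0 0 0 0 0 0 -1;0 0 0 0 0 0 -1'
python3 - <<'E'
from h import *
for n in("side",):
  p,d=vision.snapshot(n); (x,y)=pix(n,np.array([.5,.38,.1])).astype(int); 
  a=p.copy()
  for th in (9.7,55.5,-36.1): cv2.circle(a,tuple(pix(n,np.array([.466+.105*np.cos(np.radians(th)),.366+.105*np.sin(np.radians(th)),.12])).astype(int)),1,(255,0,0),-1)
  cv2.imwrite(f"pics/{n}6.png",cv2.resize(a[y-50:y+50,x-80:x+80,::-1],(800,500)))
E
```

```text
clock: 13.52
tool_pos: [0.4684, 0.4655, 0.103]
orientation: [-179.9, 0.1, -94.1]
force: [0.0, 0.3, 1.0]
opening: 0.0007
clock: 14.15
tool_pos: [0.5383, 0.4159, 0.1017]
orientation: [180.0, 0.0, -94.1]
force: [-3.1, 2.7, -0.5]
opening: 0.0003
clock: 14.78
tool_pos: [0.5535, 0.3723, 0.102]
orientation: [-180.0, 0.0, -94.1]
force: [-0.7, 0.1, 0.5]
opening: 0.0008
```

View pics/side6.png

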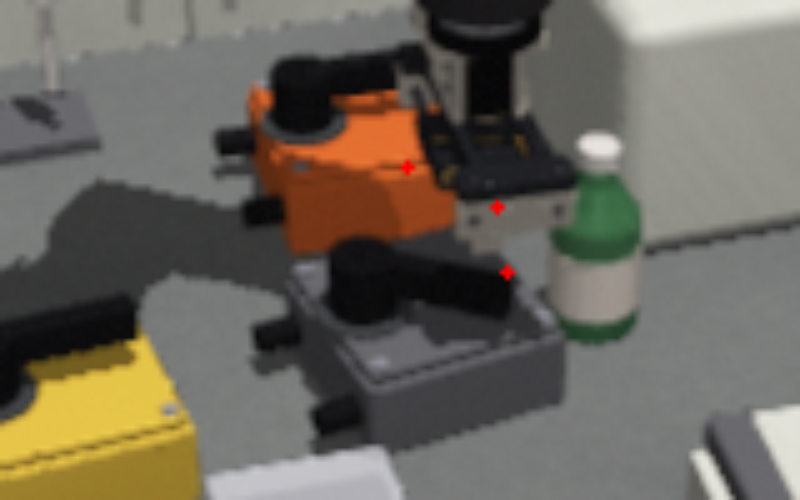

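The handle lies at the on stop, tip at (505,290). Lift and travel to near the key with the jaw open, then measure the key with the wrist camera.

```bash

python3 -m jog '0 0 0 0 0 -0.7 -1;0 0 0 0 0 -0.9 -1;0 0 0 0 0 -0.9 -1;0 0 0 0 0 -0.9 -1;0 0 0 0 0 -0.8 -1'
python3 -m jog '0 0 0 0.8 -0.2 0 -1;0 0 0 1 -0.2 0 -1;0 0 0 1 -0.2 0 -1;0 0 0 1 -0.2 0 -1;0 0 0 1 -0.2 0 -1;0 0 0 1 -0.2 0 -1;0 0 0 1 -0.2 0 -1;0 0 0 0.9 -0.2 0 -1'
python3 -m jog '0 0 0 0.4 -0.2 0 1;0 0 0 0 0 0 1;0 0 0 0 0 0 1'
python3 - <<'E'
from h import *
p,d,P=wcloud(); cv2.imwrite("pics/w3.png",p[:,:,::-1])
m=(P[...,2]>.195)&(P[...,2]<.215)&(P[...,0]>.63)&(P[...,0]<.73)&(P[...,1]>-.02)&(P[...,1]<.09)
q=P[m]; print(m.sum(), np.median(q[:,2]), cv2.minAreaRect(q[:,:2].astype(np.float32)))
o=ctrl.get_obs(); print(o["tool_pos"],o["orientation"],o["joint_pos"].round(1))
p,d=vision.snapshot("side"); P=cloud("side",p,d); ax=np.array([.466,.366])
r=P[...,:2]-ax; R=np.hypot(r[...,0],r[...,1]); m=(P[...,2]>.112)&(P[...,2]<.125)&(R>.035)&(R<.115)&(p.sum(-1)<150)
q=r[m]; print(m.sum(), np.degrees(np.median(np.arctan2(q[:,1],q[:,0]))))
E
```

```text
clock: 15.45
tool_pos: [0.5532, 0.3729, 0.2713]
orientation: [-180.0, 0.0, -94.0]
force: [0.1, -0.4, -0.4]
opening: 0.0008
clock: 16.45
tool_pos: [0.5955, 0.0597, 0.27]
orientation: [-180.0, 0.0, -94.0]
force: [0.3, 0.8, -0.9]
opening: 0.0005
clock: 16.82
tool_pos: [0.6024, 0.0448, 0.2696]
orientation: [180.0, 0.0, -94.0]
force: [0.3, 0.4, -0.5]
opening: 0.0249
729 0.204983989027212 ((0.6807790398597717, 0.039120737463235855), (0.008010758087038994, 0.047099485993385315), 85.73087310791016)
[0.60230919 0.04499467 0.26965144] [ 1.79991827e+02  5.21887442e-03 -9.40040049e+01] [ 22.8  12.5  -4.9  -0.  -72.6  63.2]
85 -42.394284961012836
```

View pics/w3.png

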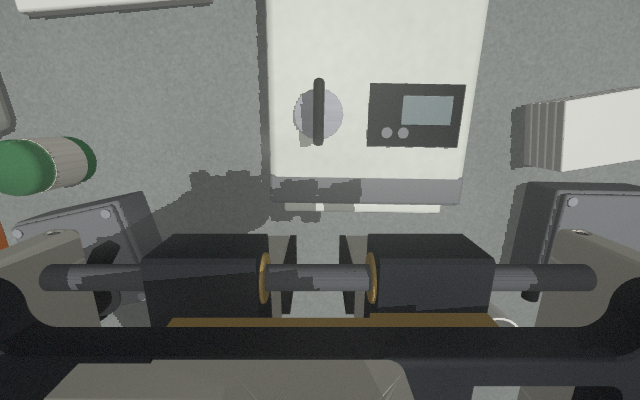

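Wrist view: key at pixel (318,112), centre (0.681, 0.039), aligned with the tool. Handle reads on at the visible surface. Move over the key, descend, grip.

```bash

python3 -m jog '0 0 0 0 -0.4 0 1;0 0 0 0 -0.5 0 1;0 0 0 0 -0.5 0 1;0 0 0 0 -0.4 0 1;0 0 0 0.01 -0.17 0 1;0 0 0 0 0 0 1;0 0 0 0 0 0 1;0 0 0 0 0 0 1'
python3 -m jog '0 0 0 0 0 0.5 1;0 0 0 0 0 0.6 1;0 0 0 0 0 0.6 1;0 0 0 0 0 0.5 1;0 0 0 0 0 0.24 1;0 0 0 0 0 0 1;0 0 0 0 0 0 1'
python3 - <<'E'
from h import *
p,d=vision.snapshot("side"); cv2.imwrite("pics/s7.png",cv2.resize(p[120:270,320:520,::-1],(800,600)))
E
```

```text
clock: 17.92
tool_pos: [0.6806, 0.0382, 0.2702]
orientation: [-180.0, 0.0, -94.0]
force: [-0.6, 0.1, -0.2]
opening: 0.0876
clock: 18.8
tool_pos: [0.6814, 0.0382, 0.1733]
orientation: [-179.9, 0.0, -94.0]
force: [0.6, 0.2, 0.6]
opening: 0.0873
```

View pics/s7.png

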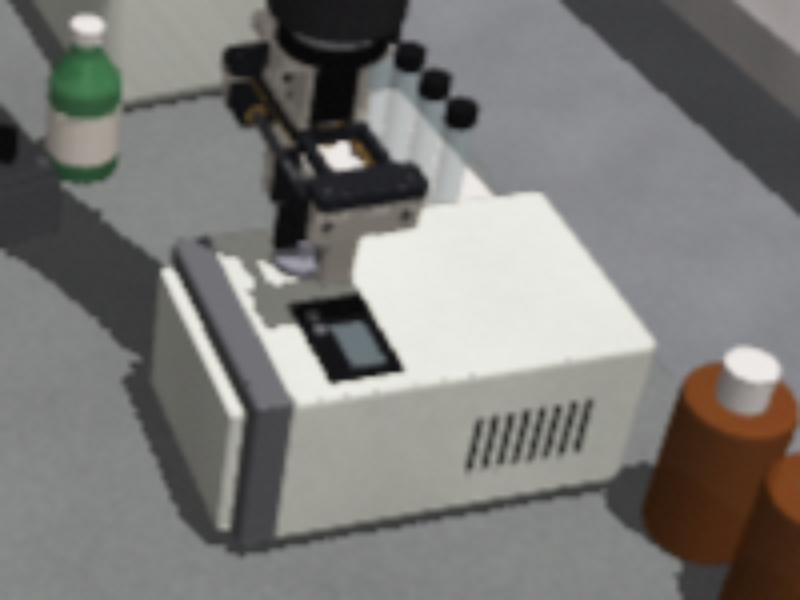

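The open fingers straddle the key (about 300,235). Close.

```bash

python3 -m jog '0 0 0 0 0 0 -1;0 0 0 0 0 0 -1;0 0 0 0 0 0 -1;0 0 0 0 0 0 -1;0 0 0 0 0 0 -1;0 0 0 0 0 0 -1;0 0 0 0 0 0 -1;0 0 0 0 0 0 -1'
```

```text
clock: 19.85
tool_pos: [0.681, 0.0382, 0.1722]
orientation: [-180.0, 0.0, -94.1]
force: [-0.8, 2.1, 1.9]
opening: 0.0134
```

```bash

python3 -m jog '0 0 0 0 0 0 -1;0 0 0 0 0 0 -1;0 0 0 0 0 0 -1'
python3 -m jog '0 0 0.5 0 0 0 -1;0 0 0.7 0 0 0 -1;0 0 0.8 0 0 0 -1;0 0 0.8 0 0 0 -1;0 0 0 0 0 0 -1'; python3 -c "
from plant import ctrl; o=ctrl.get_obs(); print(o['moment'],o['joint_pos'])"
```

```text
clock: 20.23
tool_pos: [0.6812, 0.0386, 0.1725]
orientation: [-180.0, 0.0, -94.1]
force: [-0.2, 4.4, 3.3]
opening: 0.0078
clock: 20.85
tool_pos: [0.6812, 0.0387, 0.1724]
orientation: [-180.0, 0.1, -110.1]
force: [-0.4, 3.9, 2.6]
opening: 0.0079
[1.83734535 0.13672686 0.11846237] [ 1.95695208e+01  2.31831546e+01 -2.55236501e+00 -2.31160569e-02
 -6.42080135e+01  5.03230334e+01]
```

```bash

python3 -m jog '0 0 0.9 0 0 0 -1;0 0 0.9 0 0 0 -1;0 0 0.9 0 0 0 -1;0 0 0.9 0 0 0 -1;0 0 0.9 0 0 0 -1;0 0 0.9 0 0 0 -1;0 0 0.9 0 0 0 -1;0 0 0.5 0 0 0 -1'
python3 -m jog '0 0 0 0 0 0 -1;0 0 0 0 0 0 -1;0 0 0 0 0 0 -1;0 0 0 0 0 0 -1'; python3 - <<'E'
from h import *
o=ctrl.get_obs(); print(o['moment'],o['joint_pos'].round(1))
p,d=vision.snapshot("scene"); x,y=pix("scene",np.array([.68,.038,.18])).astype(int); cv2.imwrite("pics/s8.png",cv2.resize(p[y-50:y+50,x-65:x+65,::-1],(780,600)))
E
```

```text
clock: 21.85
tool_pos: [0.6814, 0.039, 0.1724]
orientation: [180.0, 0.1, -149.1]
force: [-0.3, 5.9, 2.6]
opening: 0.0078
clock: 22.35
tool_pos: [0.6814, 0.039, 0.1724]
orientation: [180.0, 0.1, -149.0]
force: [-0.4, 5.5, 3.1]
opening: 0.008
[ 2.15627639 -0.09834883  0.13372051] [ 19.6  23.2  -2.5  -0.  -64.2  11.4]
```

View pics/s8.png

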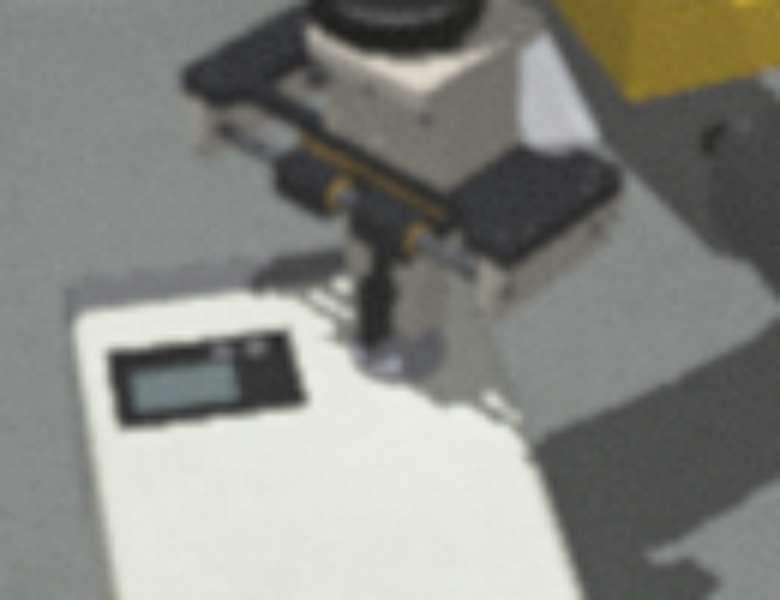

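Jaws have turned 0.96 rad with the key held (opening 8 mm). A bit more to the stop, hold, then turn back with it most of the way and release.

```bash

python3 -m jog '0 0 0.6 0 0 0 -1;0 0 0 0 0 0 -1;0 0 0 0 0 0 -1;0 0 0 0 0 0 -1'
python3 -c "
from plant import ctrl; o=ctrl.get_obs(); print(o['moment'])"
python3 -m jog '0 0 -0.9 0 0 0 -1;0 0 -1 0 0 0 -1;0 0 -1 0 0 0 -1;0 0 -1 0 0 0 -1;0 0 -1 0 0 0 -1;0 0 -1 0 0 0 -1;0 0 -1 0 0 0 -1;0 0 -1 0 0 0 -1'
python3 -m jog '0 0 -1 0 0 0 -1;0 0 -1 0 0 0 -1;0 0 0 0 0 0 -1;0 0 0 0 0 0 1;0 0 0 0 0 0 1;0 0 0 0 0 0 1;0 0 0 0 0 0 1;0 0 0 0 0 0 1'
python3 -m jog '0 0 0 0 0 0 1;0 0 0 0 0 0 1;0 0 0 0 0 0 1;0 0 0 0 0 0 1'
```

```text
clock: 22.9
tool_pos: [0.6814, 0.039, 0.1724]
orientation: [180.0, 0.1, -152.4]
force: [0.7, 6.2, 1.9]
opening: 0.0082
[ 2.1247257  -0.21455159  0.1833037 ]
clock: 23.9
tool_pos: [0.6812, 0.0387, 0.1724]
orientation: [-180.0, 0.0, -107.0]
force: [-0.1, 4.6, 2.4]
opening: 0.0079
clock: 24.9
tool_pos: [0.6808, 0.038, 0.172]
orientation: [180.0, -0.0, -95.8]
force: [-0.9, -0.4, -0.9]
opening: 0.0521
clock: 25.4
tool_pos: [0.6809, 0.038, 0.1722]
orientation: [180.0, -0.0, -95.8]
force: [0.3, 0.5, 0.0]
opening: 0.0865
```

Open around the key; lift, back off and check everything.

```bash

python3 -m jog '0 0 0 0 0 -0.5 1;0 0 0 0 0 -0.7 1;0 0 0 0 0 -0.8 1;0 0 0 0 0 -0.8 1;0 0 0 0 0 -0.4 1;0 0 0 0 0.5 0 1;0 0 0 0 0.8 0 1;0 0 0 0 0.7 0 1'
python3 -m jog '0 0 0 0 0 0 1;0 0 0 0 0 0 1'
python3 - <<'E'
from h import *
p,d,P=wcloud(); cv2.imwrite("pics/w9.png",p[:,:,::-1])
m=(P[...,2]>.195)&(P[...,2]<.215)&(P[...,0]>.63)&(P[...,0]<.73)&(P[...,1]>-.02)&(P[...,1]<.09)
print("key",cv2.minAreaRect(P[m][:,:2].astype(np.float32)))
q=P[np.isfinite(P).all(-1)]; ax=np.array([np.cos(np.radians(-4.4)),np.sin(np.radians(-4.4))]); ay=np.array([-ax[1],ax[0]])
r=q[:,:2]-np.array([.594,-.006]); X=r@ax;Y=r@ay
a=(q[:,2]>.128)&(q[:,2]<.14)&(abs(X)<.05)&(abs(Y)<.08); b=(q[:,2]>.146)&(q[:,2]<.155)&(abs(X)<.05)&(abs(Y)<.08)
print("panel face, housing front", np.percentile(X[a],1) if a.sum() else None,np.percentile(X[b],1) if b.sum() else None)
for n in("scene","side"):
  p,d=vision.snapshot(n); cv2.imwrite(f"pics/{n}9.png",p[:,:,::-1])
  P1=cloud(n,p,d); P0=np.load(n+"P.npy")
  rr=P1[...,:2]-np.array([.466,.366]); R=np.hypot(rr[...,0],rr[...,1]); m=(P1[...,2]>.116)&(P1[...,2]<.125)&(R>.035)&(R<.115)&(p.sum(-1)<150)
  print(n,"handle",m.sum(),np.degrees(np.median(np.arctan2(rr[m][:,1],rr[m][:,0]))), "on expected -36")
E
python3 - <<'E'
from h import *
for t in ("bottle_mid","tip_box_mid","beaker_mid","plates_mid","spare_top"):
  for c in ("scene","side"):
    print(t,c,[(np.round(r["location"],3).tolist(),round(r["score"],2)) for r in nets.boxes_of(t,c)][:1])
E
```

```text
clock: 26.4
tool_pos: [0.6, 0.0461, 0.2992]
orientation: [179.9, -0.0, -95.8]
force: [0.3, -0.2, 0.7]
opening: 0.0876
clock: 26.65
tool_pos: [0.6016, 0.0462, 0.3]
orientation: [-180.0, 0.0, -95.8]
force: [-0.3, -0.2, -0.5]
opening: 0.0878
key ((0.6808875203132629, 0.03949204832315445), (0.007538598496466875, 0.04697306826710701), 84.4856185913086)
panel face, housing front -0.015463553608886106 -0.0011597994831931378
scene handle 68 -36.68632490592183 on expected -36
side handle 63 -41.654772777004084 on expected -36
bottle_mid scene [([0.667, 0.387, 0.074], 0.83)]
bottle_mid side [([0.634, 0.376, 0.077], 0.67)]
tip_box_mid scene [([0.419, 0.179, 0.064], 0.55)]
tip_box_mid side [([0.374, 0.153, 0.068], 0.63)]
beaker_mid scene [([0.39, -0.185, 0.058], 0.73)]
beaker_mid side [([0.368, -0.189, 0.062], 0.59)]
plates_mid scene [([0.68, -0.316, 0.072], 0.85)]
plates_mid side [([0.626, -0.334, 0.073], 0.93)]
spare_top scene [([0.532, 0.342, 0.068], 0.72)]
spare_top side [([0.47, -0.362, 0.072], 0.88)]
```

View pics/side9.png

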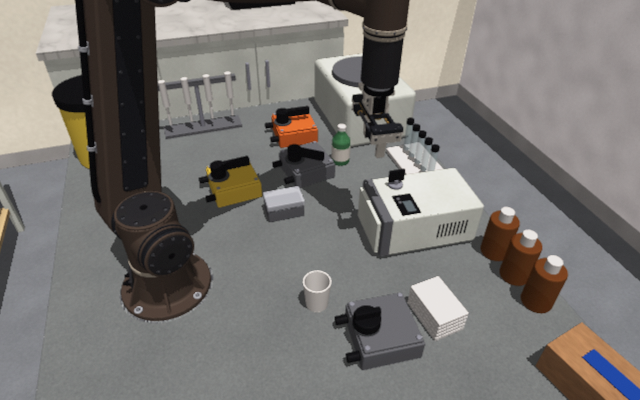

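View pics/w9.png

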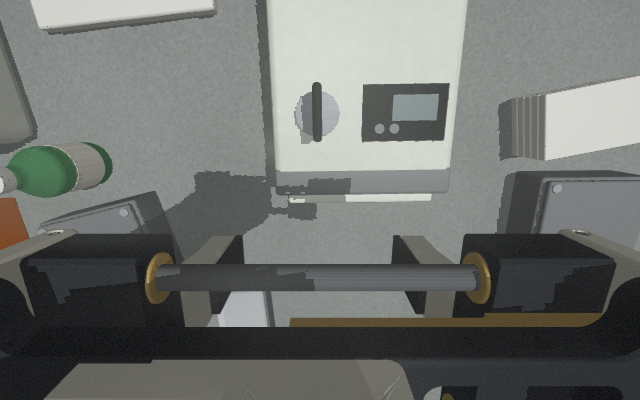

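All is in place: drawer shut, handle on, key at pixel (317,110) back in line with the sealer, loose things unmoved, and the gripper hanging free.

```bash
python3 -c "
from plant import ctrl; print(ctrl.close_job())"
```

```text
the job is handed in; nothing more can be done
None
```

I did the three steps in the order asked and handed the job in at about 27 s of the 64 s allowed.

1. **Drawer:** I pushed it to its firm stop at about 35 N. The reading also showed about 27 N upward and 14 N sideways, which I put down to friction on the panel. I pulled back at once.
2. **Long handle (grey isolator):** I pushed it anticlockwise until it snapped to off and checked that in a picture. I then swept it clockwise from the other side until it snapped to on.
3. **Key:** I gripped it and turned it clockwise by about 1.0 rad of jaw turn. I held it there for about 0.9 s, turned it back and released it.

**Last checks:**
- **Drawer:** the panel face sits 12.5 to 14.5 mm in front of the housing, against 13 mm expected when shut.
- **Key:** it is back within about 0.02 rad of rest.
- **Handle:** the scene camera puts it at −36.7° against −36° expected for on. The side camera read about −42°, which disagrees; I took that as bias, because it sees mostly one flank of the arm.
- **Loose things:** the bottle, beaker, tip box and plates are all within 9 mm of where the detector first put them, mostly within its error of about 4 mm.
- **Spare knob:** I never went near it, and the side-camera detection is unchanged. In the last scene picture the detector mistook the other isolator for it, so that view tells us nothing.
- **Robot:** the gripper hangs free at 0.30 m with no contact force.

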